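# Seat the keyed shaft in the pulley hub and hold it home

### The job

Turn the red clamp knob clockwise, seen from above, to its stop, so that the bolt is drawn out of the bore of the drive unit. Then take the keyed shaft by its black head out of the white stand, lower it into the toothed pulley hub, turn it until the key slips into the keyway, and push it fully home against the ejector spring until its flange sits on the hub. Finish while still gripping the shaft and holding it pressed home (the spring lifts it if you let go), and leave the timer, the tube rack and the pen where they are.

Things in the scene. Friction and masses are not known exactly. Their poses are not given: they have to be found in the camera images.
- drive_unit: Fixed drive unit, grey base plate 205 x 84 x 10 mm (x = -160 to +45 mm). Origin on the work surface on the bore axis; +z up, -x towards the knob pillar (50 x 52 mm, 40 mm high, 110 mm from the bore axis). The knob drives an 8 mm brass bolt that crosses the bore 33 to 41 mm above the work surface, below the hub, and stops the shaft. A spring ejector sits below it.
- clamp_knob (a joint): Angle of the clamp knob: starts between 0 and 0.2 (bolt in the bore), grows clockwise seen from above, stop at 1.4 rad (bolt clear of the bore; clear from 1.15 on). Stays where it is left; turns lightly (about 0.05 N m). At 0 the bar grip lies along x of drive_unit.
- knob_grip (a point): Point on the vertical axis of the knob, at the height to grip, 66 mm above the work surface. The red bar grip is 52 long, 18 wide (the width to pinch) and 28 mm high (from 48 to 76 mm above the work surface). This frame turns with the knob: its x axis lies along the bar, white mark towards +x.
- ejector (a joint): How far the spring ejector is pushed down (m): 0 at rest, its top then 42 mm below the hub's upper face; about 0.008 with the shaft home. It pushes back with 4 N at first and 8 N with the shaft home.
- pulley_hub: Toothed aluminium pulley hub, fixed (it does not turn), 60 mm across, 28 mm high, origin on the bore axis at its underside, 45 mm above the work surface; +z up. Bore 23 mm, right through. Keyway 7.5 mm wide, reaching 16 mm from the axis, full height, towards +x, with a red mark on the upper face. Its yaw differs from drive_unit's.
- hub_mouth (a point): Centre of the bore at the upper face of the hub, 73 mm above the work surface; axes as pulley_hub (x towards the keyway).
- keyed_shaft: Loose upright steel shaft, about 0.15 kg, origin at its lower tip, +z up, +x towards the key. Heights above the tip: shaft 20 mm thick, tapered tip, 0 to 50; brass key 5 mm wide, reaching 14 mm from the axis, 12 to 42 (12 mm of plain shaft enter the bore first); flange 40 mm across, 50 to 55; round black head 28 mm across, to grip, 55 to 95. White marks on head and flange: key side.
- shaft_shoulder (a point): Centre of the underside of the shaft's flange, 50 mm above the tip; axes as keyed_shaft. Fully home it meets point hub_mouth.
- shaft_stand: Fixed white stand 70 x 70 x 60 mm, origin at the centre of its underside; the shaft hangs by its flange in the 32 mm hole of its top plate (upper face 60 mm up).
- bench_timer: Bench timer, 59 x 72 x 20 mm, bystander; origin at the centre of its underside.
- tube_rack: Blue tube rack, 75 x 200 x 44 mm, bystander; origin at the centre of its underside.
- stereo_microscope: Tall white stereo microscope, fixed furniture beside the work, over 0.4 m high, its head overhanging its base; keep arm and gripper clear. A second, larger microscope stands at the far left, about x = 0.52, y = 0.61 m, near where the arm starts: draw the arm back before swinging across.
- pen_2: White and red pen lying down, 11 x 145 x 9 mm, bystander; origin at the centre of its underside.

How it is judged (in metres and radians):
On the way, in this order (a step that is already met when the one before it is completed fails the run):
1. the clamp knob is turned open and the shaft is not yet in the hub (value of joint clamp_knob above 1.15 rad and distance between shaft_shoulder and hub_mouth above 0.037 m), for 0.2 s.
2. the key has slipped into the keyway (at least 4 mm deep) (z of shaft_shoulder in the frame of hub_mouth below 0.034 m and horizontal distance between shaft_shoulder and hub_mouth below 0.004 m and angle between the x axis of keyed_shaft and the x axis of pulley_hub, either way round below 0.25 rad), for 0.05 s.
At the end, for the whole second after the job is handed in: Flange within 2 mm of the hub's upper face, axis within 3 mm of the bore axis, upright (0.08 rad), key aligned with the keyway (0.25 rad), ejector down at least 5.5 mm, shaft at rest and still gripped (at least 3 N); clamp knob still open (at least 1.15 rad) (z of shaft_shoulder in the frame of hub_mouth between -0.003 and 0.002 m and horizontal distance between shaft_shoulder and hub_mouth below 0.003 m and angle between the x axis of keyed_shaft and the x axis of pulley_hub, either way round below 0.25 rad and angle between keyed_shaft's own z axis and vertical below 0.08 rad and value of joint ejector above 0.0055 m and value of joint clamp_knob above 1.15 rad and contact force between keyed_shaft and the fingers above 3 N and linear speed of keyed_shaft below 0.02 m/s); the arm keeps its last pose, push and grip.
It fails at once if the timer is moved by more than 30 mm (distance of bench_timer from where it was at the start of the episode above 0.03 m).
It fails at once if the tube rack is moved by more than 30 mm (distance of tube_rack from where it was at the start of the episode above 0.03 m).
It fails at once if the pen is moved by more than 30 mm (distance of pen_2 from where it was at the start of the episode above 0.03 m).
It also fails if it takes over 58 s, if anything falls off the work surface, if the arm or the gripper's body presses on something with over 40 N, if the wrist force passes 120 N, or if a joint passes its speed limit or range.

### The arm

A 6-joint arm with a two-finger parallel gripper is mounted at the origin on a cart in front of the work surface, level with it; the furniture and walls round the work are solid. World frame = base frame: x ahead of the robot, y to its left, z up, the work surface at z = 0. Lengths are in mm, angles in rad, forces in N, time in s.
With the tool pointing down it reaches from about 350 to 875 mm from the base axis. Payload 4.2 kg.
Tool frame: the origin (TCP) lies on the mounting face of the last link; the fingertips stand 173 mm ahead of it and the grasp point (between the pads) lies grip_point_offset ahead of it (grip_point_offset is the distance from the TCP to the grasp point, in mm); z points along the fingers, y is the line along which they close (so a half turn about z gives the same grasp; the last joint's range is limited). The gripper opens to 85 mm and grips with 20 to 120 N. Pads are 22 mm wide; open, the fingers measure 114 mm over their backs; the gripper's body (76 mm by 85 mm) begins 54 mm behind the grasp point. The pads swing forward as they close: fully open they stand 13 mm farther back than shut.
Start: joints at [-1.083, 0.385, 0.008, 0, -1.194, -0.259], TCP at [141.773, -608.687, 404.712] pointing down, gripper open.
Joint ranges: [-3.14, 3.14], [-1.21, 2.06], [-1.07, 1.41], [-3.16, 2.05], [-2.99, -0.16], [-3.1, 3.1]. Speed limits (rad/s): [2.79, 2.79, 3.14, 3.14, 3.14, 3.14].

### API

Orientations are given as a unit quaternion [x, y, z, w].
In Python, from bench import read_state, get_image, job_done, recognise, place_of, grip_point_offset gives the robot as it stands. The module is installed in compiled form; this text tells all that it offers.
- The arm moves only by the tool carry_out, never from a script. Its arguments are lists of equal length, an entry for each row: "slide": the shift along the tool's x, y, z in m, a list of three; "roll": the turn about the tool's z in degrees; "claw": the finger opening in m, from 0 to 0.0854. A call has 1 to 8 rows; each row is the pose to reach, as a shift and turn from the pose commanded when the call began, along the tool's axes at that moment; what a row does not reach only later rows make up. A row lasts 1/8 s, in which the tool goes at most 62.5 mm and 10.7 degrees, less where a joint would pass 70% of its speed; a pose out of reach is approached as far as the arm can. A call with a gripper value outside its range is refused whole. The fingers move at their own pace and stop on an object; the grip force is fixed at half the most. Time passes only in rows, so rows that repeat a pose let the fingers close. It gives the time, the measured TCP pose, the force, the opening and the grip force at its end, in the units of the state.
- read_state(): the state, without advancing time (a new reading comes with each control period).
- get_image(name): name is "scene" or "top" or "wrist"; returns a dict with "img" (420x560x3 uint8, red, green, blue), "z_map" (420x560 float32, mm along the optical axis (not along the pixel's ray), 0 where there is no reading), "mtx" (3x3 intrinsics, pixels), "world_from_camera" (4x4, takes a point from camera to world coordinates); the wrist camera has in their place "T_tool_cam" (4x4, takes a point from camera to tool coordinates, whose origin is the TCP and whose axes are the flange's). Camera axes: x right, y up, looking along -z (the intrinsics and any distortion apply to the point x, -y, -z); pixel columns grow to the right and rows downward; lengths in mm; the calibration is good to about 2 mm. The wrist camera is an equidistant fisheye: a pixel r from the principal point sees the ray r / f radians off the axis. A picture is of the moment at which its call begins: read the wrist's pose just before it.
- job_done(): hands the job in; it is judged then, once.
Trained networks look in a picture, given as the dict that the camera call returned (one of the last four; its "shot" number tells which), for a name from the list of things; names that differ only in an ending like _2 or _b are one class to them, and where a whole thing is asked for, a point or a joint stands for the part that bears it (a point fixed in the world has none). Each returns a list of dicts, best first, with "conf" (0 to 1); they miss things now and then, are a little off and sometimes report something else, mostly with a low value. They report only what shows in the picture. A call takes as long as a camera call.
- recognise(picture, thing): "at" ([column, row] in pixels, amid what is visible of it).
- place_of(picture, thing): "at" ([column, row] in pixels: a listed point, or the origin of a listed thing).
The state is a dict: "clock": time; "joints": joint angles; "joint_vel": joint speeds; "joint_efforts": joint torques, N m; "position": TCP position; "ee_rot": TCP orientation; "contact_force": force on the tool from outside, world axes, zero at the start; "wrist_torque": the same for the moment, N m; "gripper_width": finger opening in mm; "grasp_force": force on a finger pad.
Only numpy, scipy, OpenCV 4.12 (cv2) and the standard library are available. Lean on these libraries where they do the work, as an engineer would, in place of code of your own. Each camera call takes 0.05 s, during which the arm holds its last target. There are 200 camera calls.

## Working session

There is one attempt and no reset: what is moved stays moved. The work goes in short steps, Python scripts to look and compute and a tool call to move; the robot and the scene stay as the last step left them, time stands still between calls to the robot, and variables do not carry over. Pictures are saved under pics/ and viewed, at most 10 in all, crops included, and the job is handed in when it is done.

Besides the shell and the picture viewer there is one more tool, called after "Call:" as name([rows], argument=value, ...), one row to a line, values as JSON. carry_out: Moves the arm, as the interface text tells. Its arguments: {"type":"object","properties":{"slide":{"type":"array"},"roll":{"type":"array"},"claw":{"type":"array"}},"required":["slide","roll","claw"]}

```bash
mkdir -p pics
cat > h.py <<'E'
import numpy as np, cv2
from bench import *
from scipy.spatial.transform import Rotation as R
def cam(p, s=None):
    if 'world_from_camera' in p: return np.array(p['world_from_camera'])
    T=np.eye(4); T[:3,:3]=R.from_quat(s['ee_rot']).as_matrix(); T[:3,3]=s['position']
    return T@np.array(p['T_tool_cam'])
def ray(p,uv,s=None):
    K=np.array(p['mtx']); x=(uv[0]-K[0,2])/K[0,0]; y=(uv[1]-K[1,2])/K[1,1]
    if s is not None:
        r=np.hypot(x,y); k=np.sin(r)/r if r>1e-9 else 1; d=np.array([x*k,-y*k,-np.cos(r)])
    else: d=np.array([x,-y,-1.])
    T=cam(p,s); return T[:3,3],T[:3,:3]@d
def at_z(p,uv,z,s=None):
    o,d=ray(p,uv,s); return o+d*(z-o[2])/d[2]
def save(n,im): cv2.imwrite('pics/'+n,im[:,:,::-1])
E
python3 - <<'E'
from h import *
np.set_printoptions(precision=1,suppress=True)
s=read_state(); print(s, grip_point_offset)
H=dict(drive_unit=0,knob_grip=66,hub_mouth=73,keyed_shaft=25,shaft_shoulder=60,shaft_stand=0,bench_timer=0,tube_rack=0,stereo_microscope=0,pen_2=0)
ims=[]
for c in ['top','scene']:
    p=get_image(c); ims.append(p['img']); print(c,p['mtx'],np.array(p['world_from_camera']))
    for t,z in H.items():
        try:
            for r in place_of(p,t)[:2]: print(c,t,round(r['conf'],2),np.array(r['at']),at_z(p,r['at'],z))
        except Exception as e: print(t,e)
save('a.png',cv2.resize(ims[0],(800,600))); save('b.png',cv2.resize(ims[1],(800,600)))
E
```

```text
{'clock': 0.0, 'joints': array([-1.1,  0.4,  0. , -0. , -1.2, -0.3]), 'joint_vel': array([ 0., -0., -0.,  0., -0., -0.]), 'joint_efforts': array([  0. , -39.2,  18.8,   4.2,  -0. ,  -0. ]), 'position': array([ 141.7, -608.5,  403.6]), 'ee_rot': array([-0.1,  1. ,  0. , -0. ]), 'contact_force': array([-0.1,  0.2,  0.2]), 'wrist_torque': array([ 0.1,  0. , -0. ]), 'grasp_force': 0.0, 'gripper_width': 85.36459643460128} 154.70000000000002
top [[501.9   0.  272.4]
 [  0.  501.9 213. ]
 [  0.    0.    1. ]] [[   0.     1.    -0.1  495. ]
 [  -1.     0.    -0.  -196.2]
 [  -0.     0.1    1.  1137.2]
 [   0.     0.     0.     1. ]]
top drive_unit 0.57 [303.5 232.8] [ 538.4 -262.1    0. ]
top knob_grip 0.69 [307.5 280.1] [ 435.8 -267.2   66. ]
top hub_mouth 0.69 [306.4 230.4] [ 540.7 -264.    73. ]
top keyed_shaft 0.57 [253.4 280.3] [ 431.9 -151.    25. ]
top keyed_shaft 0.5 [362.4 235.7] [ 532.2 -391.    25. ]
top shaft_shoulder 0.79 [365.3 233.3] [ 536.3 -391.1   60. ]
top bench_timer 0.88 [196.1 285.1] [418.5 -21.2   0. ]
top tube_rack 0.68 [292.5 140.9] [ 749.3 -235.8    0. ]
top stereo_
[... 166 characters left out ...]
   1. ]] [[ -0.9   0.3  -0.4 277.1]
 [ -0.5  -0.6   0.7 391.4]
 [  0.    0.8   0.7 627.7]
 [  0.    0.    0.    1. ]]
scene drive_unit 0.69 [306.3 224.1] [ 547.9 -257.2    0. ]
scene knob_grip 0.9 [361.2 214.3] [ 436.6 -266.1   66. ]
scene hub_mouth 0.62 [310.6 197.9] [ 542.4 -258.    73. ]
scene keyed_shaft 0.66 [334.2 188.5] [ 532.6 -370.5   25. ]
scene keyed_shaft 0.39 [307.5 223.8] [ 535.3 -233.4   25. ]
scene shaft_shoulder 0.84 [338.7 170.5] [ 534.3 -393.    60. ]
scene shaft_stand 0.85 [339.3 190. ] [ 530.4 -402.4    0. ]
scene shaft_stand 0.2 [316.8 330.7] [418.8 -22.8   0. ]
scene bench_timer 0.9 [315.9 336.7] [415.3 -11.4   0. ]
scene pen_2 0.81 [339.5 280.8] [ 426.1 -142.9    0. ]
```

View pics/a.png

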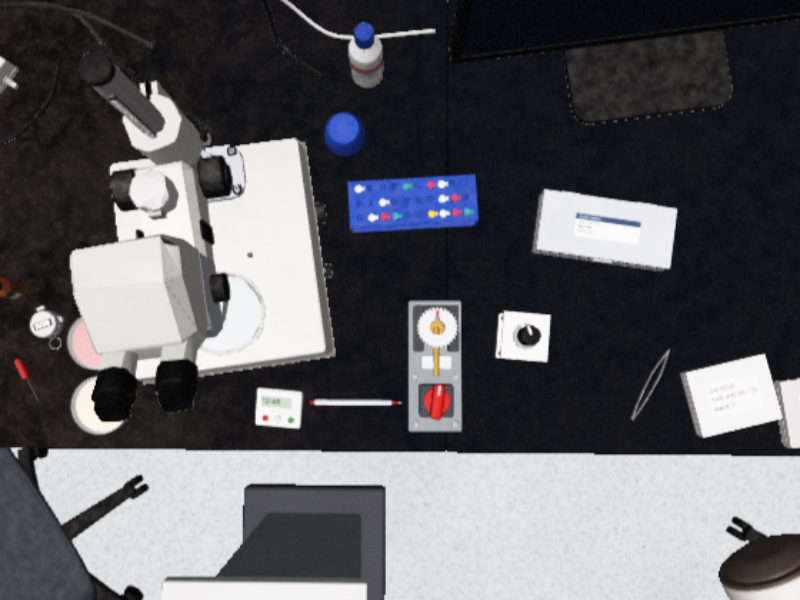

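View pics/b.png

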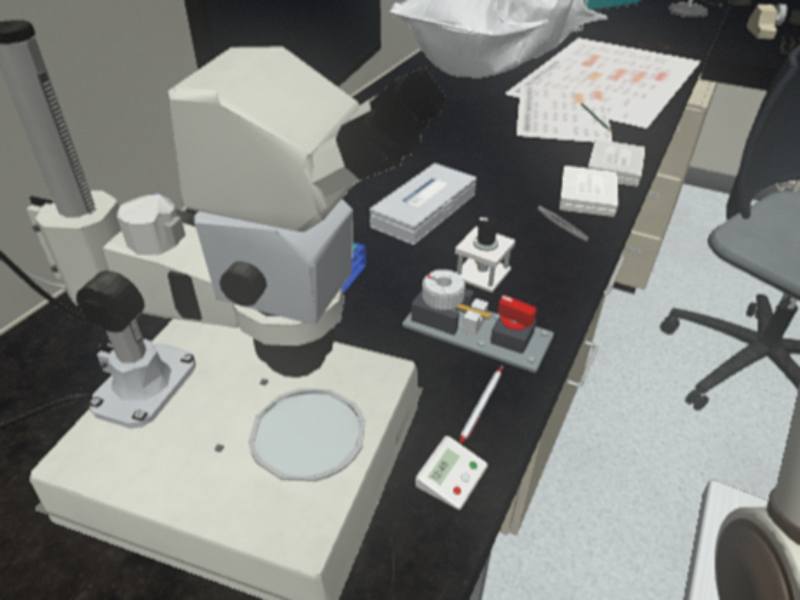

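The top view shows the knob at (435,403), the hub at (437,328) and the stand with shaft at (524,337). The pen lies left of the base at (355,403) and the timer at (279,408). The scene view agrees.

```bash
cat >> h.py <<'E'
def plan(P,yaw,s=None):
    """P: TCP target; yaw: world angle (deg) of tool y axis, mod 180; prints slide (m, tool axes), roll deg"""
    s=s or read_state(); M=R.from_quat(s['ee_rot']).as_matrix()
    sl=M.T@(np.array(P)-s['position'])/1000
    y0=np.degrees(np.arctan2(M[1,1],M[0,1])); d=(yaw-y0+90)%180-90
    print('clock',round(s['clock'],2),'tool y yaw',round(y0,2),'tilt',np.round(M[:2,2],4),'slide',np.round(sl,4),'roll',round(-d,2),'|d|mm',round(np.linalg.norm(sl)*1000), 'j6',round(float(s['joints'][5]),2))
E
python3 - <<'E'
from h import *
np.set_printoptions(precision=3,suppress=True)
plan((440,-300,330),90)
s=read_state(); p=get_image('wrist'); print(p['T_tool_cam'],p['mtx'])
E
```

```text
clock 1.1 tool y yaw 103.11 tilt [-0. -0.] slide [-0.36   0.233  0.075] roll 13.11 |d|mm 436 j6 -0.26
[[-0.001  0.956  0.293 74.22 ]
 [ 1.     0.     0.001 -0.16 ]
 [ 0.001  0.293 -0.956 29.428]
 [ 0.     0.     0.     1.   ]] [[325.192   0.    280.697]
 [  0.    325.192 213.408]
 [  0.      0.      1.   ]]
```

Call:
carry_out([
  [-0.045,0.03,0.01],
  [-0.09,0.06,0.02],
  [-0.14,0.09,0.03],
  [-0.19,0.12,0.04],
  [-0.24,0.155,0.05],
  [-0.29,0.19,0.06],
  [-0.33,0.215,0.07],
  [-0.36,0.233,0.075],
], roll=[2,4,6,8,10,12,13.1,13.1], claw=[0.085,0.085,0.085,0.085,0.085,0.085,0.085,0.085])

```text
clock: 2.15
position: [440.8, -298.4, 329.4]
ee_rot: [-0.001, 1.0, 0.0, -0.0]
contact_force: [0.3, -0.7, -0.6]
gripper_width: 84.9
grasp_force: 0.0
```

Run:
```python
from h import *
np.set_printoptions(precision=1,suppress=True)
s=read_state(); print(s['position'],s['joints']); plan((440,-300,330),90,s)
p=get_image('wrist'); save('w1.png',cv2.resize(p['img'],(800,600)))
for t,z in dict(drive_unit=0,knob_grip=66,hub_mouth=73,shaft_shoulder=60,shaft_stand=0).items():
    for r in place_of(p,t)[:2]: print(t,round(r['conf'],2),np.array(r['at']),at_z(p,r['at'],z,s))
np.save('w1.npy',p['img'])
```

```text
[ 440.8 -298.4  329.4] [-0.3  0.3 -0.3 -0.  -0.9 -1.3]
clock 2.15 tool y yaw 90.1 tilt [-0.  0.] slide [ 0. -0. -0.] roll 0.1 |d|mm 2 j6 -1.28
drive_unit 0.67 [312.7 288.3] [ 541.5 -264.7    0. ]
knob_grip 0.68 [328.4 208.2] [ 434.  -262.8   66. ]
hub_mouth 0.7 [324.3 333. ] [ 545.2 -260.5   73. ]
shaft_shoulder 0.73 [176.3 308.5] [ 530.9 -393.8   60. ]
shaft_shoulder 0.42 [322.  335.6] [ 558.5 -260.3   60. ]
```

View pics/w1.png

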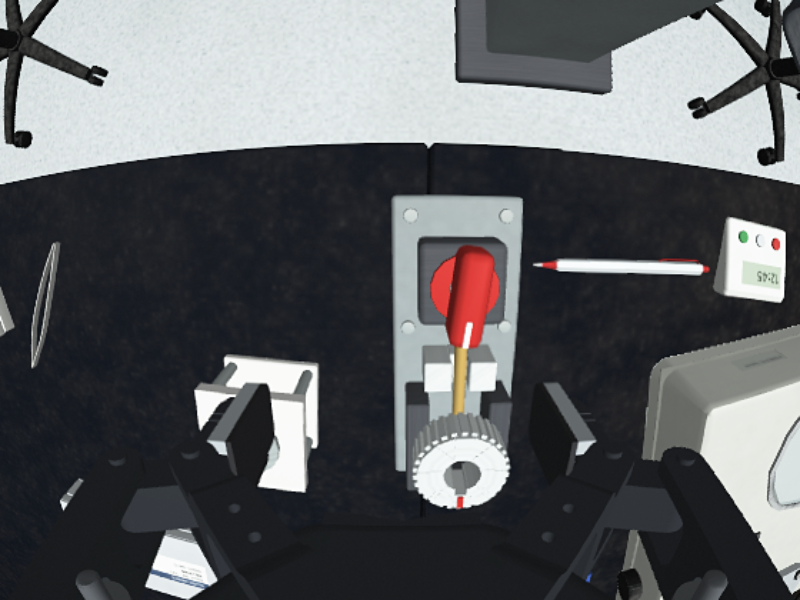

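The wrist view shows the knob bar from (478,250) to (465,345), with its white mark towards the hub. The hub is at (460,475) with the red keyway mark at (460,503), and the stand is at lower left, partly behind the finger.

```bash
cat > seg.py <<'E'
from h import *
np.set_printoptions(precision=1,suppress=True)
s=read_state(); p=get_image('wrist'); im=p['img'].astype(int)
red=((im[...,0]>110)&(im[...,1]<70)&(im[...,2]<70)).astype(np.uint8)
n,l,st,c=cv2.connectedComponentsWithStats(red)
for i in range(1,n):
    if st[i,4]>15:
        print(st[i],c[i],at_z(p,c[i],73,s))
# rectify ground plane z=76 and z=73 around knob/hub
def rect(z,cx,cy,h=60,res=0.25):
    g=np.arange(-h,h,res); X,Y=np.meshgrid(cx-g,cy-g,indexing='ij') # up=+x, right=-y
    T=np.linalg.inv(cam(p,s)); W=np.stack([X,Y,X*0+z,X*0+1],-1)@T.T
    x,y,zz=W[...,0],-W[...,1],-W[...,2]; th=np.arctan2(np.hypot(x,y),zz); rr=np.hypot(x,y)
    K=p['mtx']; u=K[0,2]+K[0,0]*x/rr*th; v=K[1,2]+K[1,1]*y/rr*th
    return cv2.remap(p['img'],u.astype(np.float32),v.astype(np.float32),cv2.INTER_LINEAR)
if __name__=='__main__':
    save('r1.png',np.hstack([cv2.resize(rect(76,435,-265,40),(400,400)),cv2.resize(rect(73,543,-262,40),(400,400))]))
E
python3 seg.py
```

```text
[ 317  175   35   70 1485] [333.9 208.5] [ 430.8 -261.9   73. ]
[304 181  18  43 411] [311.6 202.7] [ 426.5 -278.4   73. ]
[463 182  27   2  29] [476.  182.7] [ 408.6 -142.8   73. ]
[382 184   9   6  42] [386.5 186.6] [ 413.8 -222.6   73. ]
[493 187   5   5  17] [495.1 188.9] [ 413.2 -121.2   73. ]
[323 349   4   7  23] [324.2 351.8] [ 566.5 -261.4   73. ]
```

View pics/r1.png

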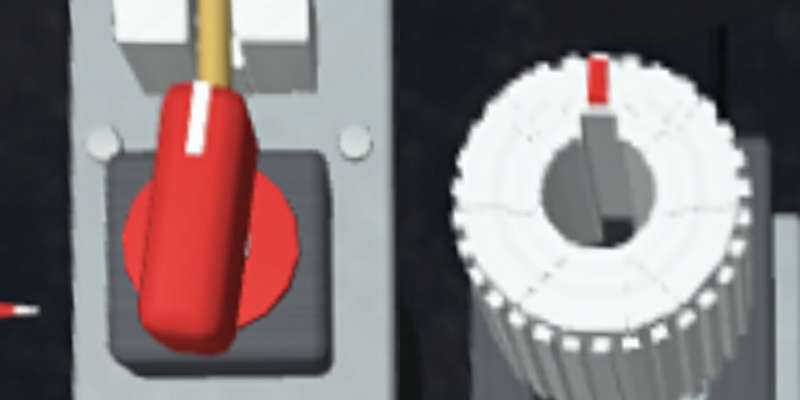

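Call:
carry_out([
  [0.007,0.034,0.02],
  [0.007,0.034,0.05],
  [0.007,0.034,0.08],
  [0.007,0.034,0.105],
  [0.007,0.034,0.105],
  [0.007,0.034,0.105],
  [0.007,0.034,0.105],
  [0.007,0.034,0.105],
], roll=[4,6,6,6,6,6,6,6], claw=[0.06,0.06,0.06,0.06,0.06,0,0,0])

```text
clock: 3.5
position: [433.0, -263.8, 226.6]
ee_rot: [0.053, 0.999, 0.002, 0.001]
contact_force: [1.4, 20.4, 10.9]
gripper_width: 17.3
grasp_force: 60.2
```

Call:
carry_out([
  [0,0,0],
  [0,0,0],
  [0,0,0],
], roll=[0,0,0], claw=[0,0,0])

```text
clock: 3.88
position: [433.1, -263.7, 226.6]
ee_rot: [0.052, 0.999, 0.002, 0.001]
contact_force: [0.6, 19.5, 10.6]
gripper_width: 16.6
grasp_force: 60.2
```

Call:
carry_out([
  [0,0.001,-0.002],
  [0,0.001,-0.003],
  [0,0.001,-0.003],
  [0,0.001,-0.003],
], roll=[0,0,5,10], claw=[0,0,0,0])

```text
clock: 4.38
position: [433.1, -263.5, 226.7]
ee_rot: [0.141, 0.99, 0.001, 0.001]
contact_force: [6.3, 8.7, -10.7]
gripper_width: 16.6
grasp_force: 59.5
```

Call:
carry_out([
  [0,0.0005,0.0015],
  [0,0.0005,0.0015],
  [0,0.0005,0.0015],
  [0,0.0005,0.0015],
  [0,0.0005,0.0015],
  [0,0.0005,0.0015],
  [0,0.0005,0.0015],
  [0,0.0005,0.0015],
], roll=[8,16,25,34,43,52,61,61], claw=[0,0,0,0,0,0,0,0])

```text
clock: 5.38
position: [433.0, -263.4, 226.7]
ee_rot: [0.623, 0.782, 0.001, -0.0]
contact_force: [3.1, 7.6, -1.4]
gripper_width: 16.7
grasp_force: 60.9
```

Run:
```python
from h import *
s=read_state(); print(s['wrist_torque'],s['joints']); plan((433,-264,226),90,s)
```

```text
[ 2.31140877 -0.40696011 -0.03166602] [-0.22622625  0.39773172 -0.50124818 -0.00314712 -0.67096049 -2.68722646]
clock 5.38 tool y yaw 12.93 tilt [0.0013 0.0017] slide [-0.0006 -0.0001  0.0007] roll -77.07 |d|mm 1 j6 -2.69
```

Call:
carry_out([
  [0,0,0],
  [0,0,0],
  [0,0,0],
  [0,0,0],
], roll=[3,3,3,3], claw=[0,0,0.045,0.045])

```text
clock: 5.88
position: [433.0, -264.8, 226.9]
ee_rot: [0.643, 0.766, 0.0, 0.001]
contact_force: [-0.4, -1.0, -0.3]
gripper_width: 44.6
grasp_force: 0.0
```

Call:
carry_out([
  [0,0,0],
  [0,0,-0.03],
  [0,0,-0.07],
  [0,0,-0.1],
  [0,0,-0.1],
], roll=[0,0,0,0,0], claw=[0.045,0.045,0.045,0.045,0.045])

```text
clock: 6.5
position: [433.2, -265.0, 328.9]
ee_rot: [0.643, 0.766, 0.001, 0.003]
contact_force: [0.5, 0.4, 0.6]
gripper_width: 45.1
grasp_force: 0.0
```

Run:
```python
from h import *
np.set_printoptions(precision=1,suppress=True)
s=read_state(); p=get_image('wrist'); save('w2.png',cv2.resize(p['img'],(800,600)))
for t,z in dict(knob_grip=66,hub_mouth=73,shaft_shoulder=60).items():
    for r in place_of(p,t)[:2]: print(t,round(r['conf'],2),np.array(r['at']),at_z(p,r['at'],z,s))
# poses: above hub-viewing / above shaft 
plan((530,-392,330),13,s)
```

```text
knob_grip 0.56 [278.9 214.1] [ 433.5 -263.5   66. ]
hub_mouth 0.8 [417.5 239.1] [ 545.9 -263.    73. ]
clock 6.5 tool y yaw 10.0 tilt [ 0. -0.] slide [-0.1  0.1 -0. ] roll -3.0 |d|mm 160 j6 -2.74
```

View pics/w2.png

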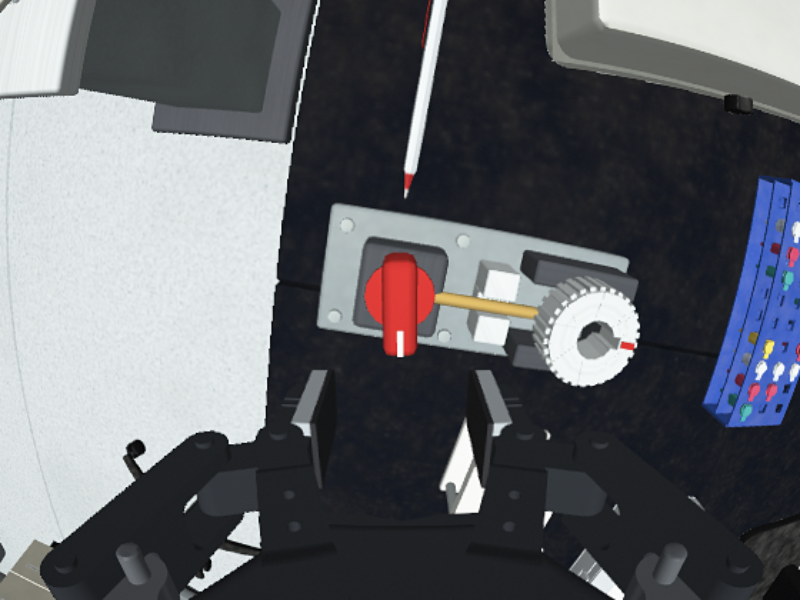

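The knob bar now lies across the base, its mark at (400,345), turned about 80°. The hub's red mark is at (628,345), and the stand shows between the fingers at (465,480).

Call:
carry_out([
  [-0.04,0.012,0],
  [-0.08,0.024,0],
  [-0.12,0.036,0],
  [-0.16,0.048,0],
  [-0.193,0.059,0],
  [-0.193,0.059,0],
], roll=[0,0,0,0,0,0], claw=[0.07,0.07,0.07,0.07,0.07,0.07])

```text
clock: 7.45
position: [524.8, -446.2, 323.1]
ee_rot: [0.644, 0.765, -0.0, -0.002]
contact_force: [-0.3, 0.8, 0.1]
gripper_width: 69.9
grasp_force: 0.0
```

```bash
sed -i 's/^n,l,st/if __name__=="__main__":\n  n,l,st/;s/^for i in range(1,n)/  for i in range(1,n)/' seg.py
python3 - <<'E'
import re
E
python3 - <<'E'
src=open('seg.py').read().split('# rectify')
open('seg.py','w').write("from h import *\nnp.set_printoptions(precision=1,suppress=True)\ns=read_state(); p=get_image('wrist')\n# rectify"+src[1].split("if __name__")[0])
E
python3 - <<'E'
from seg import *
for t,z in dict(hub_mouth=73,shaft_shoulder=60,shaft_stand=0,keyed_shaft=10).items():
    for r in place_of(p,t)[:2]: print(t,round(r['conf'],2),np.array(r['at']),at_z(p,r['at'],z,s))
print(s['position'])
a=rect(105,533,-392,40);b=rect(73,545,-262,40)
save('r2.png',np.hstack([cv2.resize(a,(400,400)),cv2.resize(b,(400,400))]))
E
```

```text
shaft_shoulder 0.62 [304.6 150.5] [ 532.7 -393.5   60. ]
keyed_shaft 0.56 [299.9 147.2] [ 532.5 -395.8   10. ]
[ 524.8 -446.2  323.1]
```

View pics/r2.png

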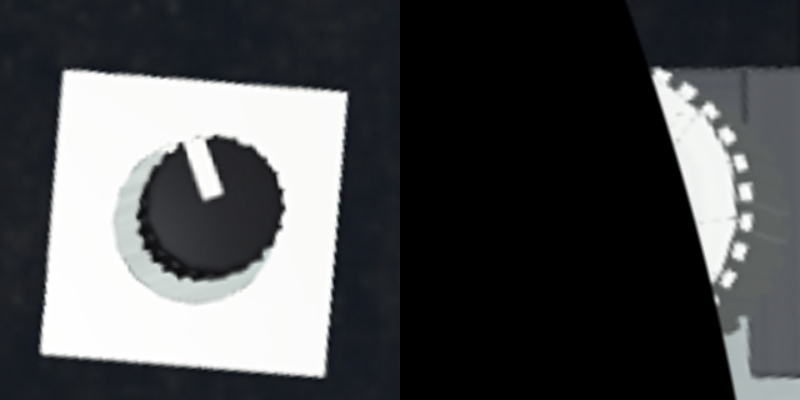

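The rectified view shows the head centred at (213,207) with the white mark up and left, so the key is at about +20° yaw. In the right half the hub is mostly out of frame.

```bash
python3 -c "
from h import *
plan((532,-394,300),100); plan((532,-394,243),100)"
```

```text
clock 7.7 tool y yaw 10.05 tilt [-0.0009  0.0006] slide [0.0475 0.0164 0.026 ] roll -89.95 |d|mm 57 j6 -2.5
clock 7.7 tool y yaw 10.05 tilt [-0.0009  0.0006] slide [0.0475 0.0164 0.083 ] roll -89.95 |d|mm 97 j6 -2.5
```

Call:
carry_out([
  [0.012,0.004,0],
  [0.024,0.008,0],
  [0.036,0.012,0],
  [0.0475,0.0164,0],
  [0.0475,0.0164,0.005],
  [0.0475,0.0164,0.01],
  [0.0475,0.0164,0.02],
  [0.0475,0.0164,0.026],
], roll=[-10,-20,-30,-40,-50,-60,-70,-80], claw=[0.07,0.07,0.07,0.07,0.07,0.07,0.07,0.07])

```text
clock: 8.7
position: [532.0, -393.9, 300.3]
ee_rot: [-0.003, 1.0, 0.0, -0.0]
contact_force: [-0.1, -0.4, -1.1]
gripper_width: 69.8
grasp_force: 0.0
```

Run:
```python
from seg import *
for t,z in dict(hub_mouth=73,shaft_shoulder=60).items():
    for r in place_of(p,t)[:2]: print(t,round(r['conf'],2),np.array(r['at']),at_z(p,r['at'],z,s))
print(s['position'])
plan((532,-394,243),100)
a=rect(105,532,-394,40);b=rect(73,545,-262,40)
save('r3.png',np.hstack([cv2.resize(a,(400,400)),cv2.resize(b,(400,400))]))
```

```text
hub_mouth 0.83 [462.1 249.5] [ 545.5 -259.3   73. ]
shaft_shoulder 0.64 [281.1 227.2] [ 532.2 -393.9   60. ]
[ 532.  -393.9  300.3]
clock 8.85 tool y yaw 89.89 tilt [-0.  0.] slide [0.  0.  0.1] roll -10.11 |d|mm 57 j6 -1.18
```

View pics/r3.png

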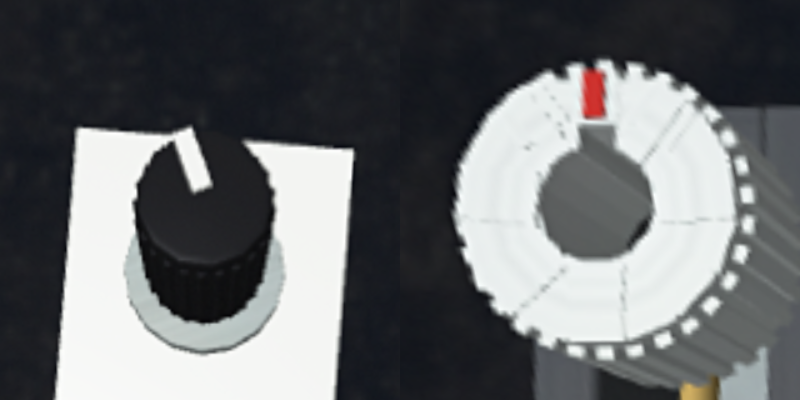

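The head's mark is at (193,160), giving a key yaw of about 17.5°. The hub bore is centred at (597,203), with its mark at (594,93), a yaw of about +1°.

Call:
carry_out([
  [-0.0005,-0.0005,0.02],
  [-0.0005,-0.0005,0.04],
  [-0.0005,-0.0005,0.053],
  [-0.0005,-0.0005,0.057],
  [-0.0005,-0.0005,0.057],
  [-0.0005,-0.0005,0.057],
  [-0.0005,-0.0005,0.057],
  [-0.0005,-0.0005,0.057],
], roll=[-5,-10,-10,-10,-10,-10,-10,-10], claw=[0.07,0.07,0.07,0.07,0.07,0,0,0])

```text
clock: 9.85
position: [533.0, -395.4, 244.0]
ee_rot: [-0.087, 0.996, -0.0, 0.001]
contact_force: [-0.8, -0.1, 1.7]
gripper_width: 26.8
grasp_force: 59.0
```

Call:
carry_out([
  [0,0,0],
  [0,0,0],
  [0,0,0],
], roll=[0,0,0], claw=[0,0,0])

```text
clock: 10.22
position: [533.1, -395.4, 244.0]
ee_rot: [-0.087, 0.996, -0.0, 0.0]
contact_force: [-0.4, 0.2, 4.9]
gripper_width: 26.5
grasp_force: 59.0
```

Call:
carry_out([
  [0,0,-0.015],
  [0,0,-0.04],
  [0,0,-0.07],
  [0,0,-0.1],
  [0,0,-0.1],
], roll=[0,0,0,0,0], claw=[0,0,0,0,0])

```text
clock: 10.85
position: [533.1, -395.5, 346.0]
ee_rot: [-0.087, 0.996, -0.001, 0.002]
contact_force: [0.0, -0.3, -1.3]
gripper_width: 26.6
grasp_force: 59.1
```

```bash
python3 -c "
from h import *
s=read_state();print(s['position'],s['contact_force'])
plan((545,-261.5,335),83.5)"
```

```text
[ 533.09278381 -395.51240341  346.01091192] [ 0.00618713 -0.26923272 -1.33856652]
clock 10.85 tool y yaw 100.01 tilt [ 0.0049 -0.0023] slide [-0.035   0.1299  0.0108] roll 16.51 |d|mm 135 j6 -1.0
```

Call:
carry_out([
  [-0.005,0.02,0],
  [-0.012,0.05,0],
  [-0.022,0.08,0],
  [-0.03,0.11,0],
  [-0.035,0.13,0],
  [-0.035,0.13,0.005],
  [-0.035,0.13,0.01],
  [-0.035,0.13,0.01],
], roll=[3,6,9,12,16.5,16.5,16.5,16.5], claw=[0,0,0,0,0,0,0,0])

```text
clock: 11.85
position: [544.3, -261.8, 331.9]
ee_rot: [0.057, 0.998, 0.0, -0.001]
contact_force: [0.5, 0.1, -1.4]
gripper_width: 26.5
grasp_force: 59.2
```

Run:
```python
from seg import *
print(s['position']); plan((545,-261.5,335),83.5)
zt=s['position'][2]-184
for t,z in dict(hub_mouth=73,shaft_shoulder=zt,keyed_shaft=zt-50).items():
    for r in place_of(p,t)[:2]: print(t,round(r['conf'],2),np.array(r['at']),at_z(p,r['at'],z,s))
save('w4.png',np.vstack([cv2.resize(p['img'][150:360,140:420],(800,600))]))
```

```text
[ 544.3 -261.8  331.9]
clock 11.9 tool y yaw 83.46 tilt [-0.  0.] slide [-0.  0. -0.] roll -0.04 |d|mm 3 j6 -1.5
hub_mouth 0.8 [284.3 217.6] [ 543.3 -259.2   73. ]
shaft_shoulder 0.55 [280.3 264.2] [ 545.  -262.2  147.9]
keyed_shaft 0.78 [276.9 228.9] [ 542.8 -264.4   97.9]
```

View pics/w4.png

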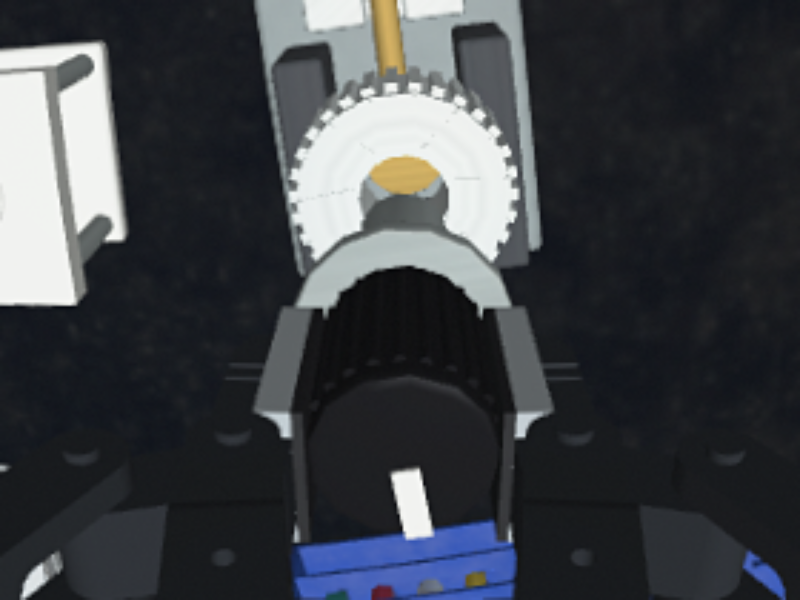

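The flange is at (404,280) and hides half of the bore. The bore is centred at column 404, so sideways it is aligned. The brass disc at the bottom of the bore is the ejector, not the bolt. The fore-and-aft offset comes next.

Run:
```python
from seg import *
zs=s['position'][2]-184
f=lambda c,r,z: at_z(p,(140+c*.35,150+r*.35),z,s)
print('pos',s['position'])
print('head top near edge -> ctr x',f(400,378,zs+45)+[14,0,0])
print('flange near edge',f(405,228,zs+5)+[20,0,0])
print('bore near',f(405,156,73)+[11.5,0,0])
print('hub L,R',f(293,190,73),f(517,190,73), 'near teeth',f(405,92,73)+[30,0,0])
print('head LR',f(310,450,zs+45),f(497,450,zs+45))
print('mark', f(407,470,zs+45),f(419,537,zs+45))
```

```text
pos [ 544.6 -261.7  333.2]
head top near edge -> ctr x [ 545.7 -260.7  194.2]
flange near edge [ 544.9 -259.1  154.2]
bore near [ 546.  -260.1   73. ]
hub L,R [ 540.3 -290.3   73. ] [ 547. -232.   73.] near teeth [ 547.8 -258.2   73. ]
head LR [ 542.  -274.6  194.2] [ 545.  -248.5  194.2]
mark [ 546.8 -261.4  194.2] [ 559.3 -261.   194.2]
```

Call:
carry_out([
  [-0.0005,0.0005,0.01],
  [-0.0005,0.0005,0.018],
  [-0.0005,0.0005,0.025],
  [-0.0005,0.0005,0.03],
  [-0.0005,0.0005,0.033],
], roll=[0,0,0,0,0], claw=[0,0,0,0,0])

```text
clock: 12.72
position: [545.3, -260.8, 299.8]
ee_rot: [0.057, 0.998, 0.0, -0.0]
contact_force: [-0.1, 0.2, -1.6]
gripper_width: 26.9
grasp_force: 59.2
```

Call:
carry_out([
  [0,0,0.002],
  [0,0,0.004],
  [0,0,0.006],
  [0,0,0.008],
], roll=[0,0,0,0], claw=[0,0,0,0])

```text
clock: 13.22
position: [545.3, -260.9, 292.3]
ee_rot: [0.057, 0.998, -0.0, 0.0]
contact_force: [0.4, -0.4, -2.5]
gripper_width: 26.5
grasp_force: 59.2
```

Call:
carry_out([
  [0,0,0.002],
  [0,0,0.004],
  [0,0,0.006],
  [0,0,0.008],
], roll=[0,0,0,0], claw=[0,0,0,0])

```text
clock: 13.72
position: [545.3, -260.9, 284.2]
ee_rot: [0.057, 0.998, -0.0, 0.0]
contact_force: [0.5, -1.0, -0.5]
gripper_width: 26.4
grasp_force: 59.2
```

Call:
carry_out([
  [0,0,0.003],
  [0,0,0.006],
  [0,0,0.009],
  [0,0,0.012],
  [0,0,0.015],
  [0,0,0.018],
], roll=[0,0,0,0,0,0], claw=[0,0,0,0,0,0])

```text
clock: 14.48
position: [545.3, -260.9, 266.1]
ee_rot: [0.057, 0.998, -0.0, 0.0]
contact_force: [-0.0, -2.6, -0.2]
gripper_width: 26.5
grasp_force: 59.1
```

Call:
carry_out([
  [0,0,0.002],
  [0,0,0.004],
  [0,0,0.006],
  [0,0,0.008],
  [0,0,0.009],
  [0,0,0.009],
], roll=[0,0,0,0,0,0], claw=[0,0,0,0,0,0])

```text
clock: 15.22
position: [545.4, -260.8, 258.0]
ee_rot: [0.056, 0.998, -0.0, 0.0]
contact_force: [-1.6, -1.7, 5.6]
gripper_width: 26.7
grasp_force: 59.5
```

Call:
carry_out([
  [0,0,0.001],
  [0,0,0.002],
  [0,0,0.002],
], roll=[0,0,0], claw=[0,0,0])

```text
clock: 15.6
position: [545.4, -260.8, 257.0]
ee_rot: [0.056, 0.998, -0.0, 0.001]
contact_force: [-2.5, -1.2, 9.9]
gripper_width: 26.7
grasp_force: 60.4
```

Call:
carry_out([
  [0,0,0.001],
  [0,0,0.0015],
  [0,0,0.0015],
  [0,0,0.0015],
], roll=[0,0,0,0], claw=[0,0,0,0])

```text
clock: 16.1
position: [545.4, -260.8, 256.9]
ee_rot: [0.056, 0.998, -0.001, 0.001]
contact_force: [-5.7, 0.6, 15.9]
gripper_width: 26.6
grasp_force: 61.0
```

Run:
```python
from seg import *
print(s['position'],s['contact_force'],s['joint_vel']); plan((545,-261,256),83.5)
save('w5.png',cv2.resize(p['img'][150:360,140:420],(800,600)))
```

```text
[ 545.4 -260.8  256.9] [-5.7  0.6 15.9] [ 0. -0. -0. -0. -0.  0.]
clock 16.15 tool y yaw 83.57 tilt [ 0. -0.] slide [ 0. -0.  0.] roll 0.07 |d|mm 1 j6 -1.51
```

View pics/w5.png

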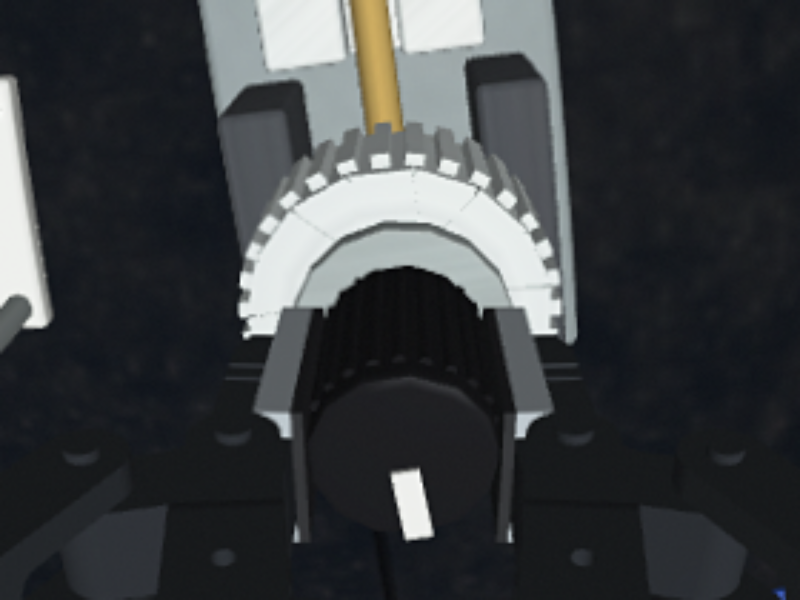

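The flange sits on the hub: it moved 0.1 mm while the force rose from 10 to 16 N. The head has not slipped, with its mark still at (412,503).

```bash
python3 -c "
from bench import *
print(job_done())"
```

```text
the job is handed in; nothing more can be done
None
```

I handed the job in at about 16 s, with the knob turned to about 1.4 rad and the shaft keyed, pressed home against the spring and still gripped. `job_done()` returned no verdict, so I don't know how it was judged.

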